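# Put the sharpening kit away

### The job

Put the sharpening kit away for the night: slide the station's cover right back, seat every oilstone that is out on the counter flat and fully home in the well cut to its size (the fit is close: rock it in one end first), then slide the cover fully shut over them. Also take both white hones out of the V sharpener and stand each one in a hole of the hone stand, pushed fully home; they are brittle, so never let one fall over, and leave the polish tin, the brush and the hammer where they are.

Things in the scene. Friction and masses are not known exactly. Their poses are not given: they have to be found in the camera images.
- station: Fixed wooden sharpening station, 390 (x) by 304 mm (y). Origin: centre of its underside; x along its length away from its front (robot) edge. Front half (x -195 to 0): board 30 mm high with three wells side by side across y, 28 to 32 mm of board beside each. Rear half: leather strop, 34 mm high. Side rails 14 mm thick, 62 mm high, inner faces at y = +138 and -138 mm.
- cover (a joint): How far the flat dust cover is slid back along the station's +x, m: 0 = shut over the wells (spans station x -193 to -8 mm), 0.18 = fully back over the strop. Friction about 2.5 N, stays where left. Panel 185 x 274 x 8 mm in the rails' grooves, underside 50, top 58 mm above the counter: it clears flat seated stones by 5 mm and strikes any stone not seated.
- cover_grip (a point): Middle of the top of the cover's grip bar (moves with the cover), 84 mm above the counter: a dark wooden bar 20 mm thick (station x), 110 mm long (station y), 26 mm high, standing on the cover, its front face 8 mm behind the cover's front edge.
- stone_large: Grey bench oilstone, a plain rectangular block 150 x 60 x 28 mm (x, y, z), about 500 g (varies), lying flat somewhere on the counter. Origin: centre of its underside; x along its length. Either way round is the same. Absent in some runs.
- well_large (a point): Centre of the floor of the station's large well, 17 mm above the counter. The well is 152 x 62 mm along the station's x and y (2 mm more than its stone) and 13 mm deep: the board's top is 13 mm above this point, and a seated stone stands 15 mm proud of the board.
- stone_medium: Grey bench oilstone, a plain rectangular block 125 x 50 x 28 mm (x, y, z), about 350 g (varies), lying flat somewhere on the counter. Origin: centre of its underside; x along its length. Either way round is the same. Absent in some runs.
- well_medium (a point): Centre of the floor of the station's medium well, 17 mm above the counter. The well is 127 x 52 mm along the station's x and y (2 mm more than its stone) and 13 mm deep: the board's top is 13 mm above this point, and a seated stone stands 15 mm proud of the board.
- stone_small: Grey bench oilstone, a plain rectangular block 100 x 40 x 28 mm (x, y, z), about 220 g (varies), lying flat somewhere on the counter. Origin: centre of its underside; x along its length. Either way round is the same. Absent in some runs.
- well_small (a point): Centre of the floor of the station's small well, 17 mm above the counter. The well is 102 x 42 mm along the station's x and y (2 mm more than its stone) and 13 mm deep: the board's top is 13 mm above this point, and a seated stone stands 15 mm proud of the board.
- vbase: Fixed dark wooden base of the V sharpener: plank 60 (x) by 140 (y) by 12 mm with two square posts (36 mm thick, about 57 mm high) that lean 15 degrees (0.26 rad) outwards to +y and -y, each with a round socket 36 mm deep along its axis. Origin: centre of its underside; z up.
- hone_a: White ceramic hone: plain round rod, 14 mm thick, 150 mm long, both ends rounded, about 80 g (varies). Starts 36 mm deep in the leaning socket (2 mm wider than the rod) on the +y side of the V sharpener base. Origin: centre of its foot (lower end); its z axis runs up the rod to the top end at 150 mm.
- hone_b: White ceramic hone: plain round rod, 14 mm thick, 150 mm long, both ends rounded, about 80 g (varies). Starts 36 mm deep in the leaning socket (2 mm wider than the rod) on the -y side of the V sharpener base. Origin: centre of its foot (lower end); its z axis runs up the rod to the top end at 150 mm.
- stand: The fixed wooden hone stand, a block 60 (x) by 140 (y) by 50 mm high with three upright round holes in a row along its y. Origin: centre of its underside; z up.
- hole_0 (a point): Centre of the mouth of a hole of the hone stand (stand y = 42 mm), 50 mm above the counter. The hole is upright, 16 mm wide, 40 mm deep.
- hole_1 (a point): Centre of the mouth of a hole of the hone stand (stand y = 0 mm), 50 mm above the counter. The hole is upright, 16 mm wide, 40 mm deep.
- hole_2 (a point): Centre of the mouth of a hole of the hone stand (stand y = -42 mm), 50 mm above the counter. The hole is upright, 16 mm wide, 40 mm deep.
- tin: Bystander: round polish tin, 86 mm across, 26 mm high; origin at the centre of its underside.
- brush: Bystander: wooden shoe brush, bristles down, 160 x 50 x 49 mm (x, y, z); origin at the centre of its underside.
- hammer: Bystander: hammer lying on the counter, 260 mm long along its x, head at +x, 26 mm high; origin on the counter at mid-length.
Not all that is in view belongs to the job. What is shaped like the stone_medium but blue or turquoise is not meant.

How it is judged:
By the outcome, as a careful person would: the job done as asked, in the order asked, and still so for the second after the job is handed in, with the robot touching nothing.
Of stone_large, stone_medium, stone_small only 2 to 3 are there at a start; the rules pass over those that are not, and their reading is None.
At some moment in a run one of stone_large, stone_medium, stone_small may be knocked a few centimetres aside while the robot is not near it.
It also fails if it takes over 210 s, if anything falls off the work surface, if the arm or the gripper's body presses on something with over 40 N, if the wrist force passes 120 N, or if a joint passes its speed limit or range.

### The arm

A 7-joint arm with a two-finger parallel gripper is mounted at the origin on the work surface. World frame = base frame: x ahead of the robot, y to its left, z up, the work surface at z = 0. Lengths are in m, angles in degrees, forces in N, time in s.
With the tool pointing down it reaches from about 0.35 to 0.775 m from the base axis. Payload 3.1 kg.
Tool frame: the origin (TCP) lies on the centre line of the jaws, within the pads' length; the fingertips stand 17 mm ahead of it and the grasp point (between the pads) lies 2 mm behind it (robot.tip_reach is the distance from the TCP to the fingertips, in m); z points along the fingers, y is the line along which they close (so a half turn about z gives the same grasp; the last joint's range is limited). The gripper opens to 85 mm and grips with 20 to 120 N. Pads are 22 mm wide; open, the fingers measure 114 mm over their backs; the gripper's body (76 mm by 85 mm) begins 54 mm behind the grasp point. The pads swing forward as they close: fully open they stand 13 mm farther back than shut.
Start: joints at [69.861, 17.813, 0.802, 86.603, -0.252, 75.585, -1.558], TCP at [0.168, -0.524, 0.248] pointing down, gripper open.
Joint ranges: [-154.91, 154.91], [-16.99, 109.72], [-72.82, 74.43], [7.12, 147.25], [-82.49, 262.49], [11.32, 116.49], [-174.64, 174.64]. Speed limits (degrees/s): [159.86, 159.86, 180, 180, 180, 180, 180].

### API

Orientations are given as [roll, pitch, yaw] about the fixed x, y, z axes, in that order (R = Rz(yaw) Ry(pitch) Rx(roll)).
In Python, from station import robot, fingers, vision, workorder, recognise gives the robot as it stands. Calls block until the motion is done:
- robot.move_to(position, orientation): joint-space move of the TCP to a pose.
- robot.line_to(position, orientation=None, velocity=0.15, f_stop=None): straight line of the TCP; orientation=None keeps the orientation; velocity is the mean speed in m/s. With f_stop (N) it stops when the force on the tool has changed by that much, and returns True; else False.
- robot.move_j(angles): joint-space move.
- fingers.gripper_to(opening, force=None): opening from 0.0 (shut) to 1.0 (fully open); force is the grip in N (None keeps the last); returns when the fingers have stopped.
- robot.pause(seconds).
- robot.inverse_kinematics(position, orientation): joint angles nearest the present ones, or None.
- vision.grab_frame(name): name is "scene" or "side" or "wrist"; returns the picture (384x512x3 uint8, red, green, blue); there is no depth.
- vision.calibration(name): a dict with "mtx" (3x3 intrinsics, pixels), "k1" (the pictures are not rectified: a ray, as slopes to the right and down, at radius r is drawn at 1 + k1 r^2 times it, then the intrinsics apply), "extrinsics" (4x4, takes a point from world to camera coordinates); the wrist camera has in their place "T_tool_cam" (4x4, takes a point from camera to tool coordinates, whose origin is the TCP and whose axes are the flange's). Camera axes: x right, y up, looking along -z (the intrinsics and any distortion apply to the point x, -y, -z); pixel columns grow to the right and rows downward; lengths in m; the calibration is good to about 2 mm. A picture is of the moment at which its call begins: read the wrist's pose just before it. calibration takes no time and is no camera call.
A pose or a line that the arm cannot do raises robot.PlanningError and nothing moves.
- workorder.close_job(): hands the job in; it is judged then, once.
Trained networks look in the newest picture that a camera, given by its name, has taken for a name from the list of things; names that differ only in an ending like _2 or _b are one class to them, and where a whole thing is asked for, a point or a joint stands for the part that bears it (a point fixed in the world has none). Each returns a list of dicts, best first, with "p" (0 to 1); they miss things now and then, are a little off and sometimes report something else, mostly with a low value. They report only what shows in the picture. A call takes as long as a camera call. They do not tell look-alikes from the thing itself.
- recognise(label, camera): "rect" ([centre column, centre row, width, height] in pixels, round what is visible of it).
Readings, each from a call of its own:
- robot.current_time_s(): time.
- robot.current_joint_positions(): joint angles.
- robot.current_dq(): joint speeds.
- robot.current_joint_torque(): joint torques, N m.
- robot.current_tool_pos(): TCP position.
- robot.current_eef_rot(): TCP orientation.
- robot.current_contact_force(): force on the tool from outside, world axes, zero at the start.
- robot.current_torque(): the same for the moment, N m.
- robot.current_finger_gap(): opening from 0.0 (shut) to 1.0 (fully open).
- robot.current_gripper_force(): force on a finger pad.
Only numpy, scipy, OpenCV 4.12 (cv2) and the standard library are available. Lean on these libraries where they do the work, as an engineer would, in place of code of your own. Each camera call takes 0.05 s, during which the arm holds its last target. There are 200 camera calls.

## Working session

There is one attempt and no reset: what is moved stays moved. The work goes in short steps, each a Python script; the robot and the scene stay as the last script left them, time stands still between calls to the robot, and variables do not carry over. Pictures are saved under pics/ and viewed, at most 14 in all, crops included, and the job is handed in when it is done.

```bash
ls; mkdir -p pics; python3 - <<'E'
from station import robot, fingers, vision, workorder, recognise
import cv2,numpy as np
for c in ["scene","side"]:
    im=vision.grab_frame(c); cv2.imwrite(f"pics/{c}0.png",cv2.resize(im[:,:,::-1],(800,600)))
    k=vision.calibration(c);print(c,np.round(k["mtx"],1).tolist(),k["k1"],np.round(k["extrinsics"],3).tolist())
    for l in ["station","cover_grip","stone_large","stone_medium","stone_small","vbase","hone_a","stand","tin","brush","hammer"]:
        print(l,[(np.round(d["rect"]).tolist(),round(d["p"],2)) for d in recognise(l,c)[:4]])
k=vision.calibration("wrist");print(k)
print(robot.current_time_s(),robot.current_eef_rot(),robot.current_tool_pos())
E
```

```text
pics
scene [[415.6, 0.0, 259.8], [0.0, 415.6, 193.2], [0.0, 0.0, 1.0]] -0.11559403969173845 [[0.705, 0.709, 0.019, -0.332], [-0.391, 0.366, 0.844, 0.122], [0.592, -0.602, 0.535, -1.595], [0.0, 0.0, 0.0, 1.0]]
station [([352.0, 213.0, 154.0, 96.0], 0.71), ([274.0, 248.0, 48.0, 46.0], 0.19)]
cover_grip [([333.0, 192.0, 88.0, 53.0], 0.84), ([373.0, 168.0, 31.0, 22.0], 0.32), ([208.0, 262.0, 17.0, 28.0], 0.25)]
stone_large [([240.0, 228.0, 47.0, 38.0], 0.64)]
stone_medium [([155.0, 268.0, 35.0, 36.0], 0.93), ([193.0, 245.0, 30.0, 31.0], 0.79), ([90.0, 264.0, 34.0, 39.0], 0.76), ([133.0, 234.0, 38.0, 34.0], 0.56)]
stone_small []
vbase [([229.0, 275.0, 59.0, 42.0], 0.72)]
hone_a [([249.0, 234.0, 15.0, 43.0], 0.75), ([345.0, 164.0, 24.0, 14.0], 0.34)]
stand [([275.0, 244.0, 48.0, 44.0], 0.83), ([353.0, 211.0, 155.0, 102.0], 0.41)]
tin [([346.0, 162.0, 20.0, 11.0], 0.52)]
brush [([376.0, 168.0, 31.0, 23.0], 0.85), ([275.0, 244.0, 52.0, 44.0], 0.74)]
hammer [([154.0, 267.0, 38.0, 38.0], 0.63), ([132.0, 307.0, 115.0, 44.0], 0.61)]
side [[375.4, 0.0, 255.7], [0.0, 375.4, 194.8], [0.0, 0.0, 1.0]
[... 759 characters left out ...]
36.0, 29.0], 0.56)]
hammer [([309.0, 160.0, 53.0, 19.0], 0.87)]
{'mtx': array([[296.80238407,   0.        , 257.78999464],
       [  0.        , 296.80238407, 188.52592628],
       [  0.        ,   0.        ,   1.        ]]), 'k1': -0.025307643339735564, 'T_tool_cam': array([[-4.45425341e-04,  9.60446608e-01,  2.78463849e-01,
         7.02475435e-02],
       [ 9.99999898e-01,  4.08159722e-04,  1.91801111e-04,
         8.68822542e-04],
       [ 7.05569996e-05,  2.78463907e-01, -9.60446692e-01,
        -1.25668349e-01],
       [ 0.00000000e+00,  0.00000000e+00,  0.00000000e+00,
         1.00000000e+00]])}
1.2 [1.79999639e+02 1.84699530e-03 1.77551797e+01] [ 0.16771262 -0.52381648  0.24829102]
```

View pics/scene0.png

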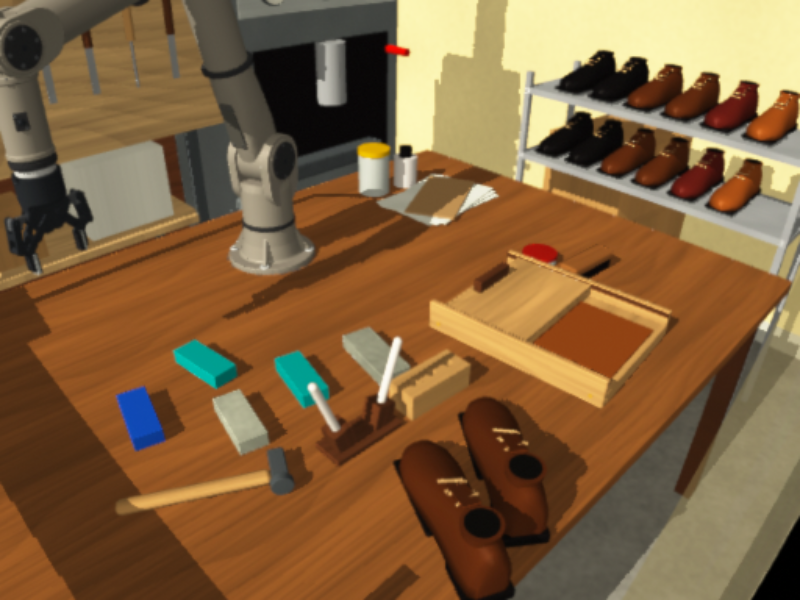

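View pics/side0.png

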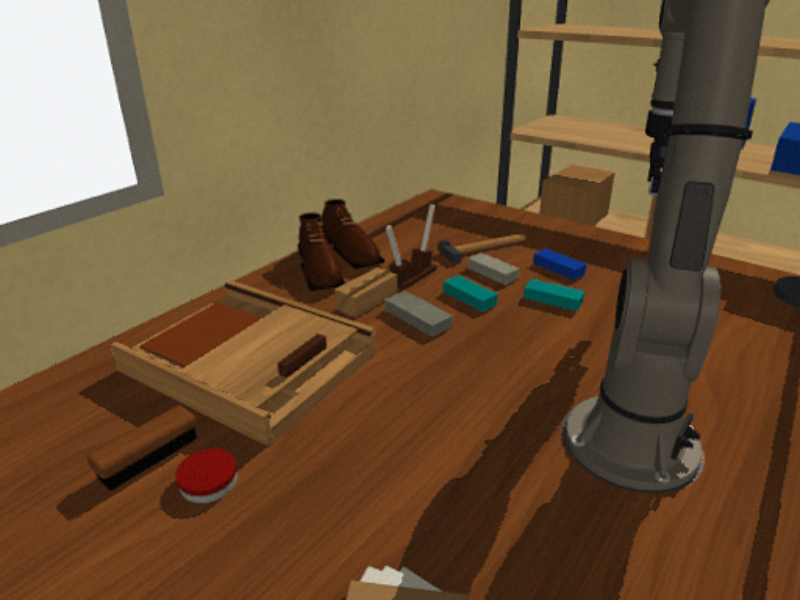

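Both pictures show two grey stones, at scene (375,352) and (240,422) in 800-wide pixels. There are turquoise blocks at (205,362) and (300,378), and a blue one at (140,417), which are look-alikes. The V-base is at (360,430), the stand at (430,383), and the station at (550,325) with its cover near shut.

```bash
cat > h.py <<'E'
from station import robot, fingers, vision, workorder, recognise
import cv2, numpy as np
from scipy.spatial.transform import Rotation as Ro
from scipy.optimize import least_squares
def E(rpy): return Ro.from_euler('xyz',rpy,degrees=True).as_matrix()
def cam(name):
    """(mtx,k1,world->cam 4x4) at the present moment"""
    k=vision.calibration(name)
    if name!="wrist": return k["mtx"],k["k1"],np.array(k["extrinsics"])
    T=np.eye(4);T[:3,:3]=E(robot.current_eef_rot());T[:3,3]=robot.current_tool_pos()
    return k["mtx"],k["k1"],np.linalg.inv(T@k["T_tool_cam"])
def proj(C,P):
    K,k1,X=C;P=np.atleast_2d(P)@X[:3,:3].T+X[:3,3]
    s=np.c_[P[:,0],-P[:,1]]/-P[:,2:];s=s*(1+k1*(s**2).sum(1,keepdims=True))
    return s*[K[0,0],K[1,1]]+[K[0,2],K[1,2]]
def ray(C,uv,z):
    K,k1,X=C;d=(np.atleast_2d(uv).astype(float)-[K[0,2],K[1,2]])/[K[0,0],K[1,1]];s=d.copy()
    for _ in range(8): s=d/(1+k1*(s**2).sum(1,keepdims=True))
    R=X[:3,:3];o=-R.T@X[:3,3];v=np.c_[s[:,0],-s[:,1],-np.ones(len(s))]@R
    return o+v*((z-o[2])/v[:,2])[:,None]
def snap(tag,name="wrist"):
    C=cam(name);im=vision.grab_frame(name);cv2.imwrite(f"pics/{tag}.png",im[:,:,::-1]);np.savez(f"pics/{tag}.npz",K=C[0],k1=C[1],X=C[2],im=im)
    return C,im
def load(tag):
    d=np.load(f"pics/{tag}.npz");return (d["K"],float(d["k1"]),d["X"]),d["im"]
def Rz(a): return np.array([[np.cos(a),-np.sin(a),0],[np.sin(a),np.cos(a),0],[0,0,1]])
def box(l,w,z0,z1): return np.array([[a*l/2,b*w/2,z] for a in(-1,1) for b in(-1,1) for z in(z0,z1)])
TH=np.linspace(0,2*np.pi,48,endpoint=False);D=np.c_[np.cos(TH),np.sin(TH)]
def fit(C,mask,pts,x0):
    """pose (x,y,yaw) of convex body pts from its silhouette mask (support functions)"""
    h=np.concatenate([c[:,0] for c in cv2.findContours(mask.astype(np.uint8),0,1)[0]])
    H=(h@D.T).max(0)+0.5*0
    f=lambda p:(proj(C,pts@Rz(p[2]).T+[p[0],p[1],0])@D.T).max(0)-H
    best=min((least_squares(f,[x0[0],x0[1],a],x_scale=[.01,.01,.1],loss="soft_l1") for a in np.arange(0,np.pi,np.pi/6)),key=lambda r:r.cost)
    return best.x,np.sqrt((best.fun**2).mean())
E
python3 - <<'E'
from h import *
C=cam("scene")
for n,u,z in [("large",(240,228),.015),("med",(155,268),.015),("vbase",(229,280),.02),("stand",(275,246),.025),("st_front_l",(276,196),.06),("st_back",(430,200),.06),("grip",(315,177),.08),("stationctr",(352,213),.03),("tin",(346,162),.02),("brush",(376,168),.03)]: print(n,np.round(ray(C,u,z)[0],3))
robot.move_to([0.42,-0.15,0.36],[180,0,180]); 
snap("w0");print(robot.current_joint_positions())
for l in ["station","cover_grip","stone_large","stone_medium","stone_small","vbase","hone_a","stand"]:
    print(l,[(np.round(d["rect"]).tolist(),round(d["p"],2)) for d in recognise(l,"wrist")[:4]])
E
```

```text
large [ 0.501 -0.112  0.015]
med [ 0.476 -0.39   0.015]
vbase [ 0.645 -0.282  0.02 ]
stand [ 0.637 -0.107  0.025]
st_front_l [0.501 0.04  0.06 ]
st_back [0.851 0.38  0.06 ]
grip [0.53  0.194 0.08 ]
stationctr [0.696 0.176 0.03 ]
tin [0.478 0.457 0.02 ]
brush [0.592 0.485 0.03 ]
[ 48.15776499   5.1021149  -33.19904009  87.57006316   2.8037657
  88.19894679 104.80437852]
station [([444.0, 276.0, 136.0, 204.0], 0.91)]
cover_grip [([453.0, 251.0, 114.0, 97.0], 0.66)]
stone_large [([285.0, 193.0, 55.0, 96.0], 0.63)]
stone_medium [([196.0, 169.0, 43.0, 81.0], 0.93), ([116.0, 186.0, 47.0, 76.0], 0.8), ([24.0, 108.0, 46.0, 91.0], 0.78), ([118.0, 67.0, 58.0, 96.0], 0.71)]
stone_small []
vbase [([203.0, 268.0, 68.0, 44.0], 0.57), ([444.0, 276.0, 132.0, 205.0], 0.48)]
hone_a [([228.0, 301.0, 21.0, 50.0], 0.59), ([286.0, 192.0, 57.0, 94.0], 0.19)]
stand [([288.0, 276.0, 85.0, 48.0], 0.88)]
```

```bash
python3 - <<'E'
from h import *
robot.move_to([0.50,0.15,0.36],[180,0,180]);snap("w1")
C,a=load("w0");_,b=load("w1")
cv2.imwrite("pics/v01.png",cv2.resize(np.vstack([a[60:340],b[60:340]])[:,:,::-1],None,fx=1.07,fy=1.07,interpolation=cv2.INTER_CUBIC))
E
```

```text
(no output)
```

View pics/v01.png

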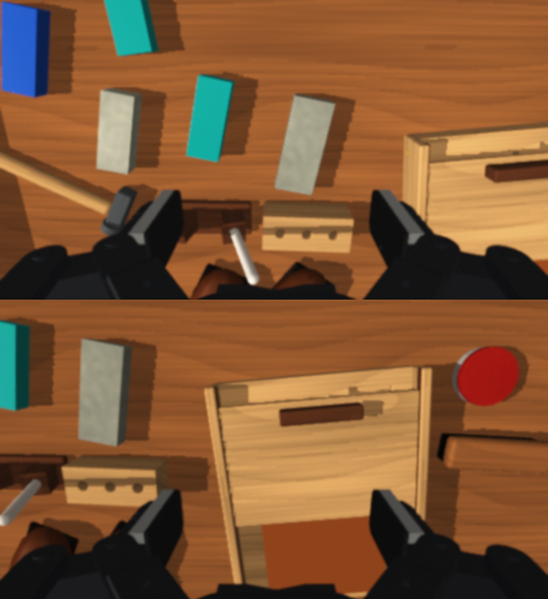

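```bash
python3 - <<'E'
from h import *
Z={"large":(150,60),"medium":(125,50),"small":(100,40)}
for tag,rs in [("w0",[((285,193),(.50,-.112)),((116,186),(.476,-.39))]),("w1",[((98,152),(.5,-.11))])]:
    C,im=load(tag);hsv=cv2.cvtColor(im,cv2.COLOR_RGB2HSV)
    m=((hsv[...,1]<75)&(hsv[...,2]>60)).astype(np.uint8)
    m=cv2.morphologyEx(m,cv2.MORPH_OPEN,np.ones((3,3)))
    n,L,S,_=cv2.connectedComponentsWithStats(m)
    for uv,x0 in rs:
        i=L[uv[1],uv[0]];print(tag,uv,i,S[i])
        for k,(l,w) in Z.items(): 
            p,e=fit(C,L==i,box(l/1e3,w/1e3,0,.028),x0);print("  ",k,np.round(p,4),round(e,2))
robot.move_to([0.56,-0.2,0.30],[180,0,0]);snap("w2")
C,a=load("w1");_,b=load("w2")
cv2.imwrite("pics/v2.png",np.vstack([cv2.resize(a[110:220,170:430],(780,330),interpolation=cv2.INTER_CUBIC)[:,:,::-1],cv2.resize(b[:270],(512,270))[:,:,::-1].repeat(1,0) if 0 else cv2.copyMakeBorder(b[:268,:,::-1],0,0,0,268,cv2.BORDER_CONSTANT)]))
E
```

```text
w0 (285, 193) 2 [ 258  149   55   93 3317]
   large [ 0.4985 -0.1098  2.936 ] 1.76
   medium [ 0.49   -0.1091  2.8842] 5.63
   small [ 0.4777 -0.1075  2.7352] 14.04
w0 (116, 186) 1 [  91  144   40   78 2687]
   large [ 0.4876 -0.401  -0.3252] 9.78
   medium [ 0.4754 -0.3964 -0.2315] 2.06
   small [ 0.4673 -0.395   2.9704] 5.39
w1 (98, 152) 1 [  74   97   43   99 3672]
   large [ 0.4984 -0.113   2.8827] 3.6
   medium [ 0.4927 -0.1135  2.9514] 4.72
   small [ 0.4764 -0.1085 -0.0965] 13.94
```

View pics/v2.png

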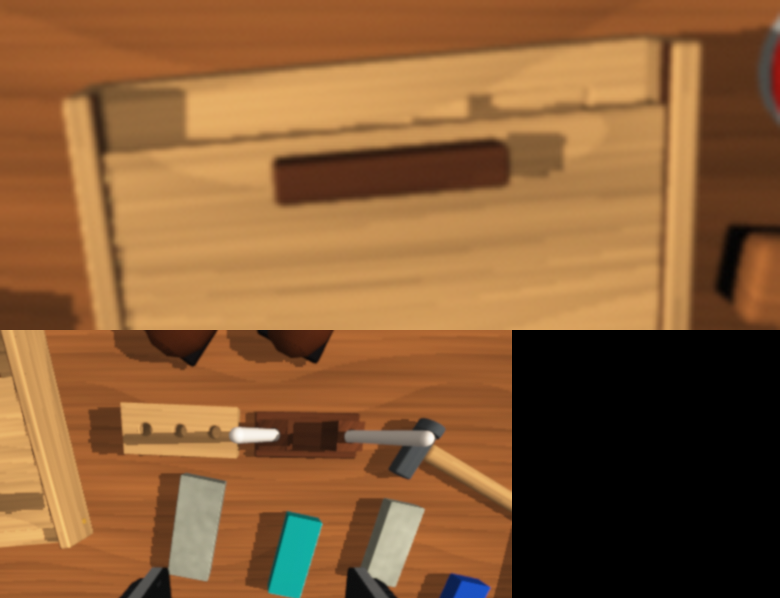

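w1/w2 show the station front with the bar at w1 (300,168), and the stand with three holes at w2 (147,100), (181,101), (215,102). The V-base sits beside it with both hones leaning. The grey blocks fit 150x60 and 125x50, so the large and medium stones are present and the small one is absent. The three turquoise/blue blocks are ruled out by colour.

```bash
python3 - <<'E'
from h import *
C,im=load("w1")
px=np.array([(65,98),(88,96),(700,42),(668,42),(276,160),(280,205),(508,186),(506,145)])/3+[170,110]
def pts(p):
    q=p[3];b=[-.195,-.195+.01];gx=-.185+q
    P=np.array([(-.195,-.152,.062),(-.195,-.138,.062),(-.195,.152,.062),(-.195,.138,.062),(gx,-.055,.084),(gx+.02,-.055,.084),(gx+.02,.055,.084),(gx,.055,.084)])
    return P@Rz(p[2]).T+[p[0],p[1],0]
r=least_squares(lambda p:(proj(C,pts(p))-px).ravel(),[.7,.18,0,0.02],x_scale=[.01,.01,.1,.01])
print(np.round(r.x,4),np.round(r.fun.reshape(-1,2),1).tolist())
C,im=load("w2")
print("holes",np.round(ray(C,[(147,100),(181,101),(215,102)],.05),4).tolist())
print("stand top corners",np.round(ray(C,[(121,73),(240,78),(122,118),(240,124)],.05),4).tolist())
print("base plank corners?",np.round(ray(C,[(357,83),(358,128),(248,82),(248,126)],.012),4).tolist())
print(robot.tip_reach)
E
```

```text
[0.6657 0.2185 0.0864 0.0258] [[-1.7, 0.1], [0.4, -0.1], [1.1, -0.3], [1.8, 0.6], [-1.9, 1.2], [-2.0, 0.2], [0.9, -0.3], [1.4, -0.8]]
holes [[0.6341, -0.0649, 0.05], [0.6328, -0.1065, 0.05], [0.6315, -0.1479, 0.05]]
stand top corners [[0.6654, -0.0366, 0.05], [0.6592, -0.1788, 0.05], [0.6128, -0.0315, 0.05], [0.6052, -0.178, 0.05]]
base plank corners? [[0.6563, -0.3313, 0.012], [0.5976, -0.3379, 0.012], [0.657, -0.1871, 0.012], [0.5999, -0.1867, 0.012]]
0.017
```

```bash
python3 - <<'E'
from h import *
s=np.array([.6657,.2185]);a=.0864;u=np.array([np.cos(a),np.sin(a)])
o=[180,0,90+np.degrees(a)]
g=lambda q,z:[*(s+u*(-.175+q)),z]
fingers.gripper_to(.55,30)
try: robot.move_to(g(.026,.16),o)
except robot.PlanningError: o[2]-=180;robot.move_to(g(.026,.16),o)
print(o,robot.line_to(g(.026,.082),velocity=.08,f_stop=8),robot.current_tool_pos())
fingers.gripper_to(0,30);print(robot.current_finger_gap()*85,robot.current_gripper_force())
print(robot.line_to(g(.188,.082),velocity=.08,f_stop=18),robot.current_tool_pos(),robot.current_contact_force())
fingers.gripper_to(.55);p=robot.current_tool_pos();robot.line_to([p[0],p[1],.17])
print("q",(np.array(p[:2])-s)@u+.175, robot.current_time_s())
robot.move_to([.5,.2,.36],[180,0,180]);snap("w3")
im=load("w3")[1];cv2.imwrite("pics/v3.png",cv2.resize(im[60:280,150:440,::-1],(783,594),interpolation=cv2.INTER_CUBIC))
E
```

```text
[180, 0, np.float64(94.95035534993032)] False [0.5177612  0.20600334 0.08262213]
19.099031529983932 32.66775906085968
True [0.67027309 0.21929091 0.08279321] [-2.60510742 -0.86604016  3.30496803]
q 0.17910072473527416 13.1417
```

View pics/v3.png

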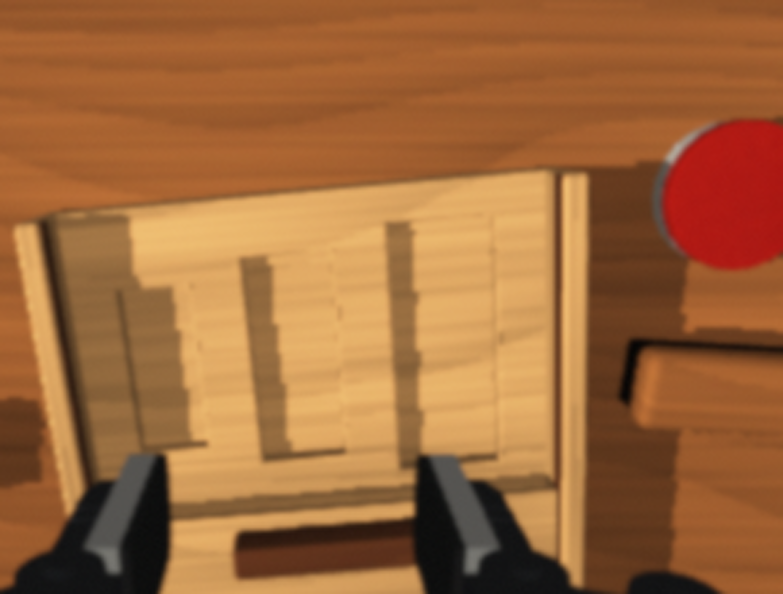

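The cover is back (q≈0.18). In v3 the wells run, from -y to +y, small (left), medium and large (right), and all are empty. Next I take matched close views of the wells and the stones with the same tool-relative pose, so calibration errors cancel.

```bash
cat >> h.py <<'E'
def over(c,yaw,tag,z=.25):
    """view with tool x opposite to the thing's x, thing centre at tool x=+.05"""
    d=np.array([np.cos(yaw),np.sin(yaw)]);p=np.array(c[:2])+.05*d
    robot.move_to([*p,z],[180,0,180+np.degrees(yaw)]);robot.pause(.2);return snap(tag)
E
python3 - <<'E'
from h import *
C,_=load("w3")
f=lambda L:np.array(L)/2.7+[150,60]
wl=f([(387,223),(492,214),(402,468),(497,458)]);wm=f([(240,258),(335,250),(263,460),(345,452)]);ra=f([(15,227),(588,175)])
q=lambda l,w:np.array([(-l/2,-w/2),(-l/2,w/2),(l/2,-w/2),(l/2,w/2)])
def F(p):
    P=np.vstack([np.c_[q(.152,.062)+p[3:5],[.03]*4],np.c_[q(.127,.052)+p[5:7],[.03]*4],[(-.195,-.152,.062),(-.195,.152,.062)]])
    return (proj(C,P@Rz(p[2]).T+[p[0],p[1],0])-np.vstack([wl,wm,ra])).ravel()
r=least_squares(F,[.6657,.2185,.0864,-.1,.077,-.1,-.01],x_scale=[.01,.01,.1,.01,.01,.01,.01]);print(np.round(r.x,4),np.round(r.fun.reshape(-1,2),1).tolist())
p=r.x
W=lambda c:(Rz(p[2])@[c[0],c[1],0]+[p[0],p[1],0])[:2]
print(W(p[3:5]),W(p[5:7]))
over(W(p[3:5]),p[2],"wl");over(W(p[5:7]),p[2],"wm")
over((.4985,-.111),2.92-np.pi,"sl");over((.4754,-.3964),2.91-np.pi,"sm")
c=[load(t)[1][:256,128:384,::-1] for t in("wl","wm","sl","sm")]
big=lambda x:cv2.resize(x,(400,400),interpolation=cv2.INTER_CUBIC)
cv2.imwrite("pics/v4.png",np.hstack([big(c[0]),big(c[1])]));cv2.imwrite("pics/v5.png",np.hstack([big(c[2]),big(c[3])]))
print(robot.current_time_s())
E
```

```text
[ 0.6667  0.2191  0.0868 -0.0994  0.0785 -0.0996 -0.0097] [[-0.7, -0.2], [1.0, -0.4], [-1.1, 0.1], [0.8, 0.7], [0.4, -0.4], [-1.2, -0.4], [0.0, 0.2], [0.8, 0.6], [-1.0, 0.1], [1.0, 0.1]]
[0.56087335 0.28864597] [0.56839714 0.20079068]
18.9833
```

View pics/v4.png

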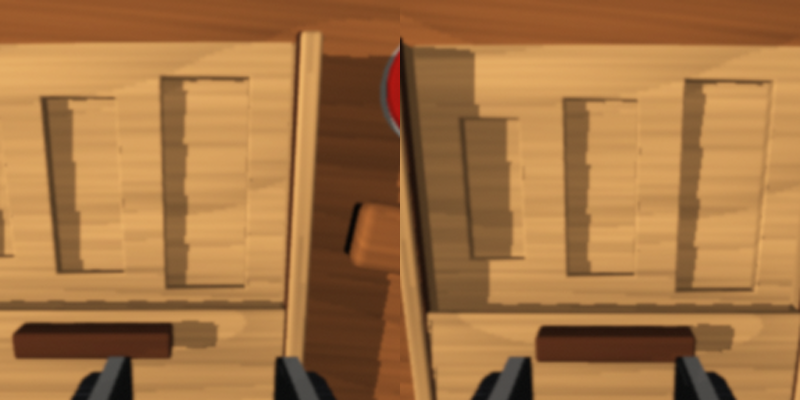

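View pics/v5.png

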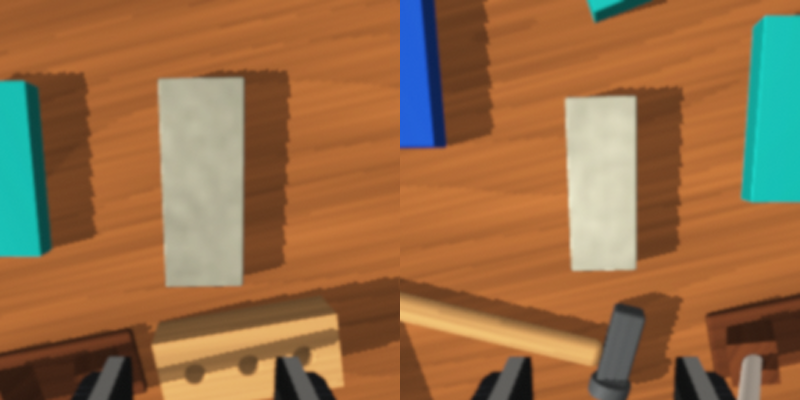

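Left crops: the large and medium wells are empty and square to the view. Right crops: the large stone is at about (200,180) and the medium at about (600,185), both grey, with the blue and turquoise look-alikes beside them. I'll refine the edges with rectified profiles.

```bash
cat >> h.py <<'E'
def rect(tag,c,yaw,z,l,w):
    """edge positions (mm, in frame c,yaw) of a rectangle l x w at height z by gradient of rectified picture; returns per edge two halves"""
    C,im=load(tag);g=cv2.GaussianBlur(im.astype(np.float32).sum(2)/3,(0,0),.6)
    X,Y=np.meshgrid(np.arange(-100,100,.25),np.arange(-60,60,.25),indexing='ij')
    P=np.c_[X.ravel(),Y.ravel(),0*X.ravel()]/1e3@Rz(yaw).T+[c[0],c[1],z]
    uv=proj(C,P).astype(np.float32).reshape(*X.shape,2)
    G=cv2.remap(g,uv[...,0],uv[...,1],cv2.INTER_CUBIC)
    xi=lambda x:int(round((x+100)*4));yi=lambda y:int(round((y+60)*4));out={}
    for s in(-1,1):
        for h in(-1,1):
            y0,y1=sorted((h*2,h*(w/2-4)));x0,x1=sorted((h*4,h*(l/2-6)))
            out['x',s,h]=(G[:,yi(y0):yi(y1)].mean(1),s*l/2,100);out['y',s,h]=(G[xi(x0):xi(x1)].mean(0),s*w/2,60)
    res={}
    for k,(pr,e,o) in out.items():
        d=np.abs(np.gradient(cv2.GaussianBlur(pr[:,None],(0,0),2)[:,0]));i0=int((e-6+o)*4);i1=int((e+6+o)*4)
        pk=[i for i in range(i0,i1) if d[i]>=d[i-1] and d[i]>d[i+1]]
        pk=sorted(pk,key=lambda i:-d[i])[:3];res[k]=[(float(round(i/4-o-e,2)),float(round(d[i],1))) for i in pk]
    return res
E
python3 - <<'E'
from h import *
for t,c,y,z,l,w in [("wl",(.56087,.28865),.0868,.03,152,62),("wm",(.5684,.20079),.0868,.03,127,52),("sl",(.4985,-.111),2.92-np.pi,.028,150,60),("sm",(.4754,-.3964),2.91-np.pi,.028,125,50)]:
    print(t)
    for k,v in rect(t,c,y,z,l,w).items(): print("  ",k,v)
E
```

```text
wl
   ('x', -1, -1) [(-0.5, 6.199999809265137), (2.75, 3.700000047683716), (-6.0, 0.800000011920929)]
   ('y', -1, -1) [(-1.0, 5.099999904632568), (2.5, 0.800000011920929)]
   ('x', -1, 1) [(-0.25, 6.0), (2.75, 5.800000190734863), (-5.75, 0.5)]
   ('y', -1, 1) [(-0.75, 4.699999809265137), (2.75, 0.6000000238418579)]
   ('x', 1, -1) [(0.0, 3.700000047683716), (-3.75, 3.0999999046325684), (5.75, 1.0)]
   ('y', 1, -1) [(-0.25, 0.699999988079071), (-2.75, 0.4000000059604645), (2.25, 0.4000000059604645)]
   ('x', 1, 1) [(-3.75, 4.599999904632568), (-0.25, 3.9000000953674316), (3.5, 0.5)]
   ('y', 1, 1) [(-0.5, 0.699999988079071), (2.25, 0.4000000059604645), (-3.25, 0.20000000298023224)]
wm
   ('x', -1, -1) [(-0.75, 5.099999904632568), (2.5, 3.0999999046325684), (-4.75, 0.10000000149011612)]
   ('y', -1, -1) [(-1.75, 4.900000095367432), (1.75, 0.699999988079071), (5.5, 0.0)]
   ('x', -1, 1) [(-0.5, 3.4000000953674316), (2.5, 3.299999952316284), (-4.5, 0.30000001192092896)]
   ('y', -1, 1) [(-1.75, 4.699999809265137), (1.75, 0.6000000238418579)]
   ('x', 1, -1) [(0.25, 4.800000190734863), (
[... 636 characters left out ...]
4000000953674316)]
   ('y', 1, -1) [(-0.75, 6.5), (5.5, 0.0)]
   ('x', 1, 1) [(-2.25, 3.700000047683716), (5.0, 0.30000001192092896)]
   ('y', 1, 1) [(0.5, 6.300000190734863)]
sm
   ('x', -1, -1) [(-0.25, 6.099999904632568), (-4.75, 0.20000000298023224), (4.5, 0.0)]
   ('y', -1, -1) [(-0.5, 6.199999809265137), (4.0, 0.10000000149011612)]
   ('x', -1, 1) [(-1.25, 8.699999809265137), (-6.0, 2.700000047683716)]
   ('y', -1, 1) [(0.75, 6.5), (-4.25, 0.0)]
   ('x', 1, -1) [(-1.25, 5.699999809265137), (4.25, 0.10000000149011612)]
   ('y', 1, -1) [(-0.5, 8.399999618530273), (5.0, 0.0)]
   ('x', 1, 1) [(-1.25, 5.599999904632568), (5.25, 0.6000000238418579)]
   ('y', 1, 1) [(0.75, 7.699999809265137)]
```

```bash
cat >> h.py <<'E'
def off(c,yaw,dx,dy): return np.array(c[:2])+(Rz(yaw)@[dx/1e3,dy/1e3,0])[:2]
WELL={"large":(off((.56087,.28865),.0868,-.25,-.62),.0868),"medium":(off((.5684,.20079),.0868,-.25,-1.5),.0868)}
def center_and_view(c,yaw,tag,z=.027,force=30):
    o=[180,0,180+np.degrees(yaw)]
    fingers.gripper_to(1.0)
    robot.move_to([*c,.12],o);print("hit",robot.line_to([*c,z],velocity=.1,f_stop=8))
    fingers.gripper_to(0,force);print("gap mm",robot.current_finger_gap()*85)
    fingers.gripper_to(1.0);robot.line_to([*c,.12],velocity=.15)
    over(c,yaw,tag)
E
python3 - <<'E'
from h import *
c=off((.4985,-.111),2.92-np.pi,-1.55,0);yaw=-.2045
center_and_view(c,yaw,"sl2")
for k,v in rect("sl2",c,yaw,.028,150,60).items(): print("  ",k,v[:2])
print(c,robot.current_time_s())
c,a=WELL["large"];print(c)
for k,v in rect("wl",c,a,.03,152,62).items(): print("  ",k,v[:2])
E
```

```text
hit False
gap mm 59.03255622428284
   ('x', -1, -1) [(1.0, 4.800000190734863), (-4.0, 0.4000000059604645)]
   ('y', -1, -1) [(-0.75, 4.699999809265137), (3.75, 0.10000000149011612)]
   ('x', -1, 1) [(0.75, 6.900000095367432), (-3.5, 2.9000000953674316)]
   ('y', -1, 1) [(-0.75, 3.9000000953674316), (4.75, 0.0)]
   ('x', 1, -1) [(-0.5, 3.0)]
   ('y', 1, -1) [(-1.0, 6.5), (5.25, 0.0)]
   ('x', 1, 1) [(-0.5, 3.200000047683716)]
   ('y', 1, 1) [(-1.0, 6.099999904632568), (4.75, 0.10000000149011612)]
[ 0.4969879  -0.11065934] 24.1417
[0.56067469 0.28801066]
   ('x', -1, -1) [(-0.25, 6.300000190734863), (3.0, 3.5999999046325684)]
   ('y', -1, -1) [(-0.25, 5.099999904632568), (3.25, 0.800000011920929)]
   ('x', -1, 1) [(0.0, 6.0), (3.0, 5.800000190734863)]
   ('y', -1, 1) [(-0.25, 4.599999904632568), (3.5, 0.6000000238418579)]
   ('x', 1, -1) [(0.25, 3.700000047683716), (-3.5, 3.0)]
   ('y', 1, -1) [(0.25, 0.699999988079071), (-2.25, 0.4000000059604645)]
   ('x', 1, 1) [(-3.5, 4.599999904632568), (0.0, 3.9000000953674316)]
   ('y', 1, 1) [(0.25, 0.699999988079071), (3.0, 0.4000000059604645)]
```

```bash
cat >> h.py <<'E'
def insert(name,c,yaw,corr,L,z=.027,th=5.):
    w,a=WELL[name];w=off(w,a,*corr)
    def tcp(t,cx,cz):           # front lower corner at well-frame x=cx, world z=cz, stone pitched t deg (rear up)
        s,k=np.sin(np.radians(t)),np.cos(np.radians(t));x,zz=-L/2,-z
        return [*off(w,a,(cx-(k*x-s*zz))*1e3,0),cz-(s*x+k*zz)],[180,t,180+np.degrees(a)]
    fingers.gripper_to(1.0);o=[180,0,180+np.degrees(yaw)]
    robot.move_to([*c,.12],o);robot.line_to([*c,z],velocity=.1,f_stop=8)
    fingers.gripper_to(0,50);print("gap",robot.current_finger_gap()*85)
    robot.line_to([*c,.2],velocity=.15)
    cx=-L/2+.0006
    robot.move_to(*tcp(0,cx,.12));robot.line_to(*tcp(th,cx,.05),velocity=.1)
    p,o=tcp(th,cx,.0175)
    hit=robot.line_to(p,o,velocity=.03,f_stop=8);q=robot.current_tool_pos()
    print("lowered: hit",hit,"corner z",q[2]-p[2]+.0175,np.round(robot.current_contact_force(),1),robot.current_time_s())
    return tcp,q[2]-p[2]+.0175
E
python3 - <<'E'
from h import *
c=[0.4969879,-0.11065934]
insert("large",c,-.2045,(-.2,.875),.150)
E
```

```text
gap 58.39032668548717
lowered: hit False corner z 0.01783665967226849 [ 1.3 -0.5 -2.4] 31.2417
```

```bash
cat >> h.py <<'E'
def flatten(name,corr,L,z=.027,th=5.):
    w,a=WELL[name];w=off(w,a,*corr);cx=-L/2+.0004
    for t in np.arange(th-1,-.1,-1):
        s,k=np.sin(np.radians(t)),np.cos(np.radians(t));x,zz=-L/2,-z
        hit=robot.line_to([*off(w,a,(cx+(.0004*(th-t)/th if 0 else 0)-(k*x-s*zz))*1e3,0),.0178-(s*x+k*zz)],[180,t,180+np.degrees(a)],velocity=.02,f_stop=12)
        print(t,hit,np.round(robot.current_tool_pos()[2],4),np.round(robot.current_contact_force(),1))
        if hit: break
E
python3 - <<'E'
from h import *
flatten("large",(-.2,.875),.150)
snap("fl");snap("fls","side")
E
```

```text
4.0 False 0.05 [ 2.6  0.  -3.2]
3.0 False 0.0486 [ 2.2 -0.6 -3.2]
2.0 False 0.0473 [ 1.  -1.3 -2.4]
1.0 False 0.046 [ 1.3 -0.8 -3.6]
0.0 False 0.0451 [ 0.6 -0.9 -0.7]
```

```bash
cat >> h.py <<'E'
def press(name,dx):
    w,a=WELL[name];o=[180,0,180+np.degrees(a)]
    p=robot.current_tool_pos();fingers.gripper_to(1.0);robot.line_to([p[0],p[1],.11]);fingers.gripper_to(0)
    for d in(dx,-dx):
        q=off(w,a,d,0);robot.line_to([*q,.075],o,velocity=.15)
        h=robot.line_to([*q,.056],velocity=.02,f_stop=14);print("press",d,h,"top z",round(robot.current_tool_pos()[2]-.017,4))
        robot.line_to([*q,.085],velocity=.1)
E
python3 - <<'E'
from h import *
press("large",50)
c=off((.4754,-.3964),2.91-np.pi,-1.0,.1);yaw=-.211
robot.line_to([*robot.current_tool_pos()[:2],.25])
over(c,yaw,"sm1")
for k,v in rect("sm1",c,yaw,.028,125,50).items(): print("  ",k,v[:2])
print(c,robot.current_time_s())
E
```

```text
press 50 True top z 0.0453
press -50 True top z 0.0452
   ('x', -1, -1) [(0.5, 6.400000095367432), (5.25, 0.0)]
   ('y', -1, -1) [(0.0, 6.5), (4.5, 0.10000000149011612)]
   ('x', -1, 1) [(0.25, 8.800000190734863), (-4.75, 2.799999952316284)]
   ('y', -1, 1) [(0.0, 6.800000190734863), (5.5, 0.10000000149011612)]
   ('x', 1, -1) [(-0.75, 6.300000190734863), (5.0, 0.10000000149011612)]
   ('y', 1, -1) [(0.0, 8.899999618530273)]
   ('x', 1, 1) [(-0.75, 6.300000190734863)]
   ('y', 1, 1) [(0.25, 8.5)]
[ 0.47444965 -0.39607314] 41.7917
```

```bash
sed -i 's/^def press(name,dx):/def press(name,dx,op=1.0):/; s/p=robot.current_tool_pos();fingers.gripper_to(1.0)/p=robot.current_tool_pos();fingers.gripper_to(op)/' h.py; python3 - <<'E'
from h import *
c=np.array([0.47444965,-0.39607314]);yaw=-.211
center_and_view(c,yaw,"sm2")
r=rect("sm2",c,yaw,.028,125,50)
for k,v in r.items(): print("  ",k,v[:2])
m=lambda ax:np.mean([r[ax,s,h][0][0] for s in(-1,1) for h in(-1,1)])
corr=(-m('x'),-m('y'));print("corr",corr)
if abs(corr[0])<1.5 and abs(corr[1])<1.5:
    _,z=insert("medium",c,yaw,corr,.125)
    if z<.0195:
        flatten("medium",corr,.125);press("medium",40,.73);robot.line_to([*robot.current_tool_pos()[:2],.25])
print(robot.current_time_s())
E
```

```text
hit False
gap mm 48.89547563742611
   ('x', -1, -1) [(0.5, 6.099999904632568), (-4.0, 0.10000000149011612)]
   ('y', -1, -1) [(-1.0, 6.099999904632568), (3.25, 0.10000000149011612)]
   ('x', -1, 1) [(0.25, 8.399999618530273), (-4.25, 2.700000047683716)]
   ('y', -1, 1) [(-1.0, 6.400000095367432), (3.75, 0.20000000298023224)]
   ('x', 1, -1) [(-0.5, 5.099999904632568)]
   ('y', 1, -1) [(-1.25, 8.100000381469727), (4.5, 0.0)]
   ('x', 1, 1) [(-0.5, 5.099999904632568), (5.75, 0.6000000238418579)]
   ('y', 1, 1) [(-1.25, 7.800000190734863), (4.0, 0.0)]
corr (np.float64(0.0625), np.float64(1.125))
gap 48.455879708690865
lowered: hit True corner z 0.030294000876896876 [-0.2  0.2  5.1] 54.1083
54.1083
```

```bash
python3 - <<'E'
from h import *
snap("st1")
im=load("st1")[1];cv2.imwrite("pics/v6.png",cv2.resize(im[60:260,130:400,::-1],(800,593),interpolation=cv2.INTER_CUBIC))
print(robot.current_tool_pos(),robot.current_eef_rot())
E
```

```text
[0.5671711  0.20025189 0.06270333] [-179.9993901     5.08638362 -175.05547393]
```

View pics/v6.png

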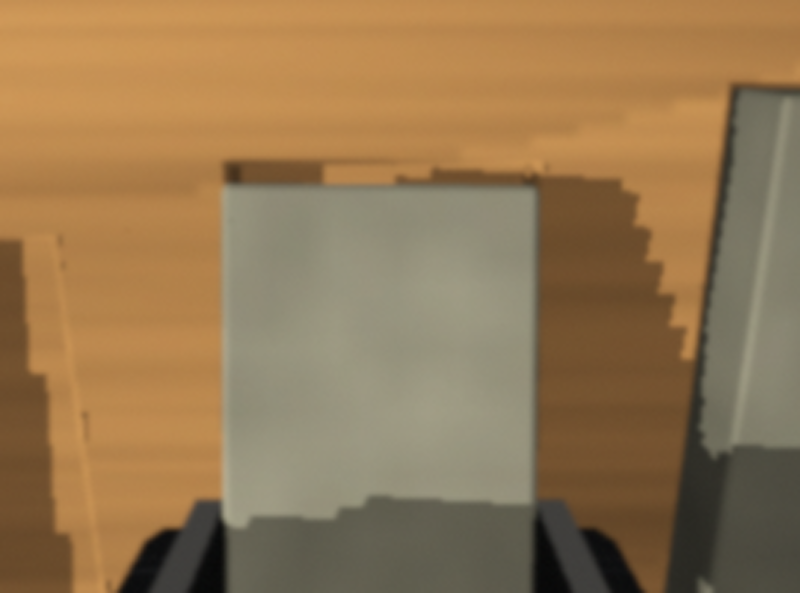

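The stone is resting on the board. Its front edge (row 185) is near the well front (row 160), and the well centre is about 0.5 mm to the right (+y) of the stone centre. I'll do a small lateral search.

```bash
cat >> h.py <<'E'
def tcp(name,corr,L,t,cx,cz,z=.027):
    w,a=WELL[name];w=off(w,a,*corr);s,k=np.sin(np.radians(t)),np.cos(np.radians(t));x,zz=-L/2,-z
    return [*off(w,a,(cx-(k*x-s*zz))*1e3,0),cz-(s*x+k*zz)],[180,t,180+np.degrees(a)]
E
python3 - <<'E'
from h import *
c0=np.array((.06,1.125));L=.125
for dx,dy in [(0,.5),(0,1),(.6,.5),(-.6,.5),(0,-.5),(.6,1),(.6,-.5)]:
    corr=c0+(dx,dy)
    robot.line_to(*tcp("medium",corr,L,5,-L/2+.0006,.034),velocity=.03)
    p,o=tcp("medium",corr,L,5,-L/2+.0006,.0175)
    h=robot.line_to(p,o,velocity=.02,f_stop=6);z=robot.current_tool_pos()[2]-p[2]+.0175;print(dx,dy,h,round(z,4))
    if z<.0205: break
else: raise SystemExit
flatten("medium",corr,L)
print(robot.current_time_s())
E
```

```text
0 0.5 True 0.0303
0 1 True 0.0303
0.6 0.5 True 0.0303
-0.6 0.5 True 0.0303
0 -0.5 True 0.0303
0.6 1 True 0.0303
0.6 -0.5 True 0.0303
```

```bash
python3 - <<'E'
from h import *
C,im=load("st1");w,a=WELL["medium"]
cr=lambda uv:np.round((uv-[130,60])*2.963).tolist()
P=np.array([(-63.5,-26,30),(-63.5,26,30),(0,-26,30),(-63.5,-26,17)])/1e3
print("well",cr(proj(C,P@Rz(a).T+[*w,0])))
T=np.array([0.5671711,0.20025189,0.06270333]);R=Rz(a)@Ro.from_euler('y',-5.09,degrees=True).as_matrix()
Q=np.array([(-62.5,-25,-27),(-62.5,25,-27),(-62.5,-25,1),(-62.5,25,1)])/1e3
print("stone",cr(proj(C,Q@R.T+T)),(Q@R.T+T)[0])
# how is the held stone now: fresh views
snap("st2");im=load("st2")[1];print(robot.current_tool_pos(),robot.current_finger_gap()*85)
s=vision.grab_frame("side")
cv2.imwrite("pics/v7.png",np.hstack([cv2.resize(im[60:260,160:370,::-1],(400,400),interpolation=cv2.INTER_CUBIC),cv2.resize(s[170:270,100:200,::-1],(400,400),interpolation=cv2.INTER_CUBIC)]))
E
```

```text
well [[224.0, 163.0], [532.0, 163.0], [245.0, 495.0], [236.0, 154.0]]
stone [[237.0, 179.0], [532.0, 179.0], [206.0, 191.0], [565.0, 190.0]] [0.50970564 0.17015685 0.03026477]
[0.56729662 0.19992339 0.06264226] 48.224562403242984
```

View pics/v7.png

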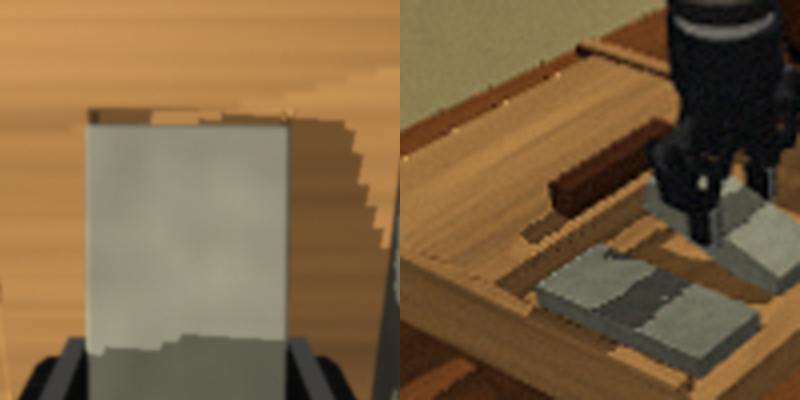

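The stone's top edge is 315 px wide where 359 was expected, so its front end is already in the well on the floor. It has pitched about 12° in the grip, 17° in total. I'll move it forward to the front wall and pivot it down.

```bash
cat >> h.py <<'E'
def tcp2(name,corr,t,cx,cz,k0=(-.0551,-.041)):
    w,a=WELL[name];w=off(w,a,*corr);s,k=np.sin(np.radians(t)),np.cos(np.radians(t))
    return [*off(w,a,(cx-(k*k0[0]-s*k0[1]))*1e3,0),cz-(s*k0[0]+k*k0[1])],[180,t,180+np.degrees(a)]
E
python3 - <<'E'
from h import *
vision.grab_frame("scene")
print([(np.round(d["rect"]).tolist(),round(d["p"],2)) for d in recognise("hone_a","scene")[:4]])
corr=(0,1.2);wx=lambda th:-.0635+.013*np.sin(np.radians(th))+.0006
robot.line_to(*tcp2("medium",corr,5,-.0527,.0195),velocity=.03)
print("fwd",robot.line_to(*tcp2("medium",corr,5,wx(17.4),.0195),velocity=.02,f_stop=7))
for t in np.arange(3,-12.5,-1.5):
    h=robot.line_to(*tcp2("medium",corr,t,wx(t+12.4),.0190),velocity=.02,f_stop=10)
    print(t,h,np.round(robot.current_tool_pos()[2],4),np.round(robot.current_contact_force(),1))
    if h: break
snap("st3");print(robot.current_time_s())
E
```

```text
[([375.0, 211.0, 92.0, 56.0], 0.62), ([252.0, 235.0, 19.0, 42.0], 0.61), ([209.0, 261.0, 19.0, 29.0], 0.52)]
fwd False
3.0 False 0.0627 [ 2.  -0.6 -3.2]
1.5 False 0.0615 [ 2.8 -0.9 -2.2]
0.0 False 0.0602 [ 3.8 -0.2 -1.5]
-1.5 False 0.0588 [ 4.7 -1.2 -2. ]
-3.0 False 0.0573 [ 4.1 -1.  -1. ]
-4.5 False 0.0558 [ 5.3 -0.5 -0.6]
-6.0 False 0.0543 [ 4.9 -0.4 -2. ]
-7.5 False 0.0527 [ 5.  -0.8 -1.7]
-9.0 False 0.051 [ 5.6 -0.  -2.3]
-10.5 False 0.0494 [ 4.3 -0.3 -2.2]
-12.0 False 0.0477 [ 5.  -1.  -1.6]
63.05
```

```bash
python3 - <<'E'
from h import *
press("medium",40,.73)
robot.line_to([*robot.current_tool_pos()[:2],.2])
w,a=WELL["medium"];over(w,a,"chk",.27);im=load("chk")[1]
cv2.imwrite("pics/v8.png",cv2.resize(im[:256,128:400,::-1],(638,600),interpolation=cv2.INTER_CUBIC));print(robot.current_time_s())
E
```

```text
press 40 True top z 0.0453
press -40 True top z 0.0452
69.525
```

View pics/v8.png

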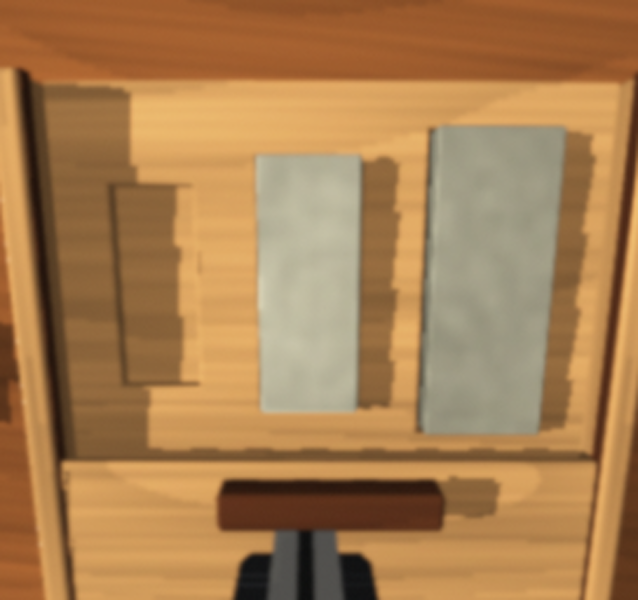

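Both stones are seated, with top z 0.045 at both ends. The small well is empty and no small stone is in view. Now the cover gets closed.

```bash
python3 - <<'E'
from h import *
s=np.array([.6657,.2185]);a=.0864;u=np.array([np.cos(a),np.sin(a)]);o=[180,0,90+np.degrees(a)]
g=lambda q,z:[*(s+u*(-.175+q)),z]
fingers.gripper_to(.55,30);robot.move_to(g(.1791,.17),o)
print(robot.line_to(g(.1791,.082),velocity=.1,f_stop=8));fingers.gripper_to(0,30);print(robot.current_finger_gap()*85)
print(robot.line_to(g(.015,.082),velocity=.08,f_stop=18),robot.line_to(g(-.008,.082),velocity=.03,f_stop=15))
p=robot.current_tool_pos();print("q",(np.array(p[:2])-s)@u+.175);robot.pause(.3)
fingers.gripper_to(.55);robot.line_to([p[0],p[1],.2])
# view of stand and V base: camera above, away from the hones
robot.move_to([0.56,-0.16,0.30],[180,0,0]);robot.pause(.2);snap("hv1")
im=load("hv1")[1];cv2.imwrite("pics/v9.png",cv2.resize(im[20:200,100:420,::-1],(800,450),interpolation=cv2.INTER_CUBIC));print(robot.current_time_s())
E
```

```text
False
19.431946771475218
False True
q -0.0006577630247243949
78.8583
```

View pics/v9.png

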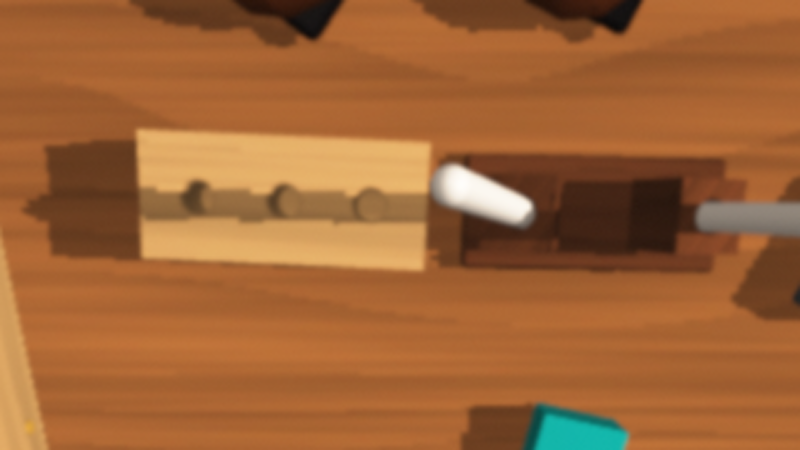

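The cover is shut. In v9 the stand is at about (285,205) with its holes at (200,200), (288,203) and (372,205). Hone_a's top is at (450,185) and its foot at (530,215), so it was nudged slightly but is still socketed. Hone_b is at right. Next I triangulate both hones and measure the stand from two opposite yaws to cancel bias.

```bash
cat >> h.py <<'E'
def hones(tag,rmax=215):
    """white rods: list of (line point, dir, contour pts) in px"""
    C,im=load(tag);hsv=cv2.cvtColor(im,cv2.COLOR_RGB2HSV)
    m=((hsv[...,1]<60)&(hsv[...,2]>95)).astype(np.uint8);m[rmax:]=0
    m=cv2.morphologyEx(m,cv2.MORPH_OPEN,np.ones((3,3)));n,L,S,_=cv2.connectedComponentsWithStats(m);out=[]
    for i in range(1,n):
        if S[i,4]>150: out.append((np.argwhere(L==i)[:,::-1].astype(float),S[i].tolist()))
    return C,out
E
python3 - <<'E'
from h import *
st=(.6335,-.107);robot.move_to([.585,-.107,.25],[180,0,0]);robot.pause(.2);snap("t0")
for n,p in {"h0":(.50,-.25),"h1":(.62,-.25),"h2":(.56,-.2),"h3":(.56,-.32)}.items():
    robot.move_to([*p,.30],[180,0,0]);robot.pause(.2);snap(n)
robot.move_to([.685,-.107,.25],[180,0,180]);robot.pause(.2);snap("t1")
for n in("h0","h1","h2","h3"): print(n,[(s,np.round(p.mean(0),1).tolist()) for p,s in hones(n)[1]])
for n in("t0","t1"):
    print(n)
    for k,v in rect(n,st,np.pi/2-.03,.05,140,60).items(): print("  ",k,v)
print(robot.current_time_s())
E
```

```text
h0 [([164, 9, 75, 49, 1199], [199.9, 32.6]), ([308, 27, 81, 33, 1094], [350.1, 43.2])]
h1 [([171, 147, 67, 22, 831], [202.7, 156.8]), ([300, 149, 71, 32, 865], [338.4, 164.4])]
h2 [([223, 87, 54, 23, 749], [248.7, 98.5]), ([343, 100, 90, 19, 1153], [392.0, 107.0])]
h3 [([89, 87, 93, 23, 1260], [132.9, 99.1]), ([247, 101, 54, 15, 626], [275.2, 107.3])]
t0
   ('x', -1, -1) [(2.25, 7.0), (-2.5, 0.0)]
   ('y', -1, -1) [(0.25, 4.599999904632568)]
   ('x', -1, 1) [(2.75, 5.400000095367432), (-3.25, 0.10000000149011612)]
   ('y', -1, 1) [(-0.5, 5.099999904632568), (5.5, 0.4000000059604645), (-5.5, 0.30000001192092896)]
   ('x', 1, -1) [(3.0, 6.699999809265137), (-4.75, 0.30000001192092896)]
   ('y', 1, -1) [(0.75, 5.099999904632568), (-5.25, 0.4000000059604645), (5.25, 0.4000000059604645)]
   ('x', 1, 1) [(3.25, 5.099999904632568), (-4.75, 0.20000000298023224), (-1.0, 0.10000000149011612)]
   ('y', 1, 1) [(0.0, 4.5)]
t1
   ('x', -1, -1) [(2.25, 6.5)]
   ('y', -1, -1) [(0.25, 5.099999904632568), (-3.75, 0.10000000149011612), (-5.75, 0.10000000149011612)]
   ('x', -1, 1) [(2.75, 6.199999809265137)]
   ('y', -1, 1) [(-0.5, 4.800000190734863), (5.5, 0.4000000059604645), (-4.5, 0.10000000149011612)]
   ('x', 1, -1) [(3.0, 7.5), (-5.25, 0.30000001192092896)]
   ('y', 1, -1) [(0.75, 6.800000190734863), (4.0, 0.800000011920929), (-5.0, 0.4000000059604645)]
   ('x', 1, 1) [(3.25, 6.400000095367432), (-0.75, 0.10000000149011612), (-4.0, 0.0)]
   ('y', 1, 1) [(0.0, 8.600000381469727), (3.5, 3.200000047683716)]
85.175
```

```bash
cat >> h.py <<'E'
def axis(tags,side):
    """3D axis of hone (side 0 = left in picture = hone_a). returns top point, unit dir up"""
    N=[];O=[];A=[]
    for t in tags:
        C,L=hones(t);L=sorted(L,key=lambda x:x[0][:,0].mean());p=L[side][0]
        m=p.mean(0);v=np.linalg.svd(p-m,full_matrices=False)[2][0]
        e=p[np.abs((p-m)@v)<.7*np.abs((p-m)@v).max()];m=e.mean(0);v=np.linalg.svd(e-m,full_matrices=False)[2][0]
        o=-C[2][:3,:3].T@C[2][:3,3];r=[ray(C,m+k*v,0.)[0]-o for k in(-15,15)]
        n=np.cross(*r);N.append(n/np.linalg.norm(n));O.append(o);A.append((C,p,m,v))
    N=np.array(N);d=np.linalg.svd(N)[2][-1];d*=np.sign(d[2])
    x=np.linalg.lstsq(np.vstack([N,[[0,0,1]]]),np.r_[(N*np.array(O)).sum(1),.1],rcond=None)[0]
    top=[]
    for C,p,m,v in A:
        a,b=proj(C,[x,x+.03*d]);v=v*np.sign((b-a)@v);s=((p-m)@v).max()
        f=lambda k:((proj(C,[x+k*d])[0]-m)@v)-s
        from scipy.optimize import brentq
        top.append(x[2]+brentq(f,-.1,.15)*d[2])
    return x,d,np.array(top),(N@x-(N*np.array(O)).sum(1))*1e3
E
python3 - <<'E'
from h import *
for s in(0,1):
    x,d,t,r=axis(["h0","h1","h2","h3"],s);print(np.round(x,4),np.round(d,4),"tops z",np.round(t,4),"res mm",np.round(r,2))
    for z in(.07,.02): print("   at z",z,np.round(x+d*(z-x[2])/d[2],4))
phi=np.pi/2-.041;c=off((.6335,-.107),np.pi/2-.03,2.81,.125)
print("stand",c,[np.round(off(c,phi,k,0),4).tolist() for k in(42,0,-42)])
E
```

```text
[ 0.6335 -0.2002  0.1   ] [0.0775 0.3517 0.9329] tops z [0.1668 0.1674 0.17   0.1653] res mm [ 0.03 -0.03 -0.03 -0.03]
   at z 0.07 [ 0.631  -0.2115  0.07  ]
   at z 0.02 [ 0.6268 -0.2303  0.02  ]
[ 0.627  -0.3307  0.1   ] [-0.0085 -0.3388  0.9408] tops z [0.1628 0.1649 0.1624 0.1661] res mm [ 0.05 -0.06 -0.05  0.06]
   at z 0.07 [ 0.6273 -0.3199  0.07  ]
   at z 0.02 [ 0.6277 -0.3019  0.02  ]
stand [ 0.63345934 -0.10418751] [[0.6352, -0.0622], [0.6335, -0.1042], [0.6317, -0.1462]]
```

```bash
cat >> h.py <<'E'
def orient(d,yref):
    z=-np.array(d)/np.linalg.norm(d);y=np.array(yref,float);y-=z*(y@z);y/=np.linalg.norm(y)
    R=np.c_[np.cross(y,z),y,z];return R,Ro.from_matrix(R).as_euler('xyz',degrees=True).tolist()
def pull(top,d,yref):
    R,o=orient(d,yref);g=np.array(top)-.042*d+.001*R[:,1]
    fingers.gripper_to(.5,40);robot.move_to((g+.07*d).tolist(),o)
    print("hit",robot.line_to(g.tolist(),velocity=.06,f_stop=5),np.round(robot.current_contact_force(),1))
    fingers.gripper_to(0,40);print("gap",robot.current_finger_gap()*85)
    print("pull",robot.line_to((g+.06*d).tolist(),velocity=.05,f_stop=20),np.round(robot.current_contact_force(),1))
    p=g+.06*d;robot.line_to([p[0],p[1],.29],velocity=.15);return o
E
python3 - <<'E'
from h import *
x,d,t,r=axis(["h0","h1","h2","h3"],0);top=x+d*(np.mean(t)-x[2])/d[2]
# choose the reachable half turn
robot.move_to([.6,-.12,.30],[180,0,90])
ok=[]
for y in([1,0,0],[-1,0,0]):
    R,o=orient(d,y);g=top-.042*d
    q=[robot.inverse_kinematics((g+k*d).tolist(),o) is not None for k in(0,.07)]+[robot.inverse_kinematics([.6352,-.0622,z],[180,0,90*y[0]]) is not None for z in(.118,.3)]
    print(y,np.round(o,1),q);ok.append(all(q))
y=[1,0,0] if ok[0] else [-1,0,0]
pull(top,d,y)
yaw=90*y[0];robot.line_to([.6352,-.0622,.29],[180,0,yaw],velocity=.12)
print(robot.current_tool_pos(),robot.current_eef_rot(),robot.current_finger_gap()*85)
robot.pause(.2);snap("ha");print(robot.current_time_s())
cv2.imwrite("pics/v10.png",cv2.resize(load("ha")[1][:,:,::-1],(800,600)))
E
```

```text
[1, 0, 0] [-175.6   20.7   90. ] [True, True, True, True]
[-1, 0, 0] [175.6 -20.7 -90. ] [True, True, True, True]
hit False [-0.5 -0.1 -0.6]
gap 12.942033754335405
pull False [ 0.2 -1.4 -0.9]
[ 0.63518504 -0.06273634  0.28970887] [-1.79971159e+02  5.16790349e-02  8.99740214e+01] 13.117494304516004
92.4417
```

View pics/v10.png

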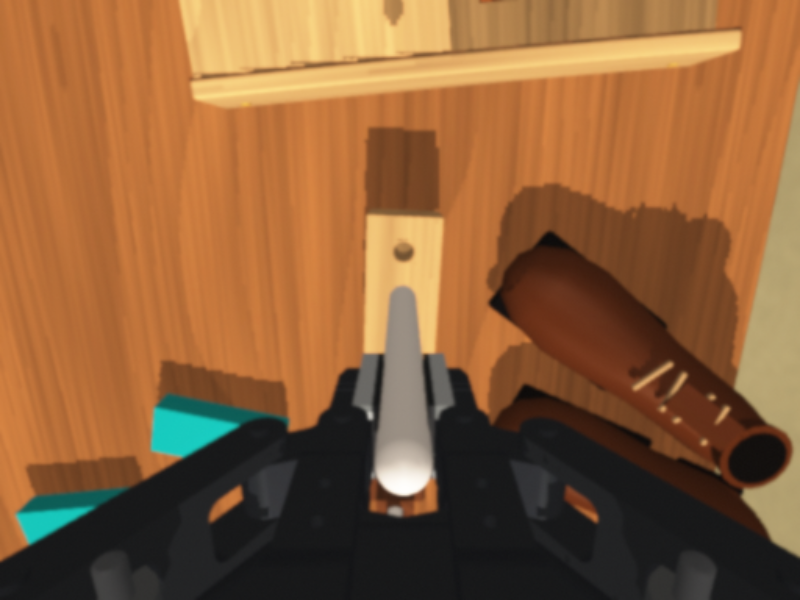

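The hone is held upright above the stand, its foot at (402,290) in view and hole_0 ahead at (402,250). I'll lower it with a soft stop and search around the hole if it catches.

```bash
cat >> h.py <<'E'
def peg(h,yaw,foot=.108):
    h=np.array(h);ty=np.array([np.sin(np.radians(yaw)),-np.cos(np.radians(yaw))]);b=h+.001*ty   # held rod sits at tool y -1 mm
    o=[180,0,yaw];robot.line_to([*b,foot+.07],o,velocity=.1)
    offs=[(0,0)]+[(r*np.cos(k),r*np.sin(k)) for r in(.0009,.0017) for k in np.arange(8)*np.pi/4]
    for dx,dy in offs:
        p=b+[dx,dy]
        robot.line_to([*p,foot+.055],velocity=.05)
        hit=robot.line_to([*p,foot+.003],velocity=.04,f_stop=5);z=robot.current_tool_pos()[2]-foot
        print(np.round((dx*1e3,dy*1e3),1),hit,"foot z",round(z,4),np.round(robot.current_contact_force(),1))
        if z<.040: return z
    return None
E
python3 - <<'E'
from h import *
C,im=load("ha");T=np.array([.635185,-.062736,.289709])
R=E([-179.971,.0517,89.974])
P=lambda *q:proj(C,T+R@np.array(q)/1e3)[0]*1.5625
print("pred foot ctr",P(0,-1,108),"rim+x",P(7,-1,108),"mid",P(0,-1,60))
hsv=cv2.cvtColor(im,cv2.COLOR_RGB2HSV);m=(hsv[...,1]<60)&(hsv[...,2]>95)
for r in(186,195,205,215,225): c=np.where(m[r,240:275])[0]+240;print(r*1.5625,(c.min()*1.5625,c.max()*1.5625) if len(c) else None)
print(peg((.6352,-.0622),90));print(robot.current_time_s())
E
```

```text
pred foot ctr [401.10758901 299.08788619] rim+x [401.09349812 286.2518845 ] mid [400.80282477 331.40186145]
290.625 (np.float64(393.75), np.float64(409.375))
304.6875 (np.float64(390.625), np.float64(412.5))
320.3125 (np.float64(389.0625), np.float64(414.0625))
335.9375 (np.float64(387.5), np.float64(415.625))
351.5625 (np.float64(385.9375), np.float64(418.75))
[0. 0.] True foot z 0.0139 [-1.  -0.3  4.1]
0.013857356665027645
95.1167
```

```bash
cat >> h.py <<'E'
def home(h,yaw,yawtop=None):
    p=robot.current_tool_pos()
    print("more",robot.line_to([p[0],p[1],p[2]-.006],velocity=.02,f_stop=8),round(robot.current_tool_pos()[2]-p[2],4))
    fingers.gripper_to(.5);p=robot.current_tool_pos();robot.line_to([p[0],p[1],.23],velocity=.12);fingers.gripper_to(0)
    robot.line_to([*h,.2],velocity=.1);hit=robot.line_to([*h,.170],velocity=.02,f_stop=8)
    print("top",hit,round(robot.current_tool_pos()[2]-.017,4));robot.line_to([*h,.30],velocity=.15)
E
python3 - <<'E'
from h import *
home((.6352,-.0622),90)
robot.move_to([.56,-.3,.30],[180,0,0]);robot.pause(.2);snap("b0")
robot.move_to([.62,-.3,.30],[180,0,0]);robot.pause(.2);snap("b1")
robot.move_to([.50,-.3,.30],[180,0,0]);robot.pause(.2);snap("b2")
for n in("b0","b1","b2"): print(n,[s for p,s in hones(n)[1]])
x,d,t,r=axis(["b0","b1","b2"],1);print(x,d,t,r)
print(robot.current_time_s())
E
```

```text
more True -0.0
top True 0.1589
b0 [[0, 95, 73, 20, 946], [264, 101, 61, 15, 713]]
b1 [[1, 144, 77, 35, 962], [261, 149, 56, 31, 662], [331, 153, 22, 29, 214]]
b2 [[262, 27, 64, 33, 885], [0, 33, 63, 22, 834], [342, 60, 19, 31, 213]]
[ 0.62705265 -0.3308076   0.10000011] [-0.00517527 -0.3409482   0.94006784] [0.16534641 0.16563398 0.16427479] [ 0.02277662  0.01234552 -0.01239874]
102.5
```

```bash
python3 - <<'E'
from h import *
x,d,t,r=axis(["b0","b1","b2"],1);top=x+d*(np.mean(t)-x[2])/d[2];print(top)
robot.move_to([.6,-.3,.30],[180,0,90])
pull(top,d,[1,0,0])
h=(.6317,-.1462);robot.line_to([*h,.29],[180,0,90],velocity=.12)
z=peg(h,90);print(z)
if z: home(h,90)
print(robot.current_time_s())
E
```

```text
[ 0.62669434 -0.35441291  0.16508506]
hit False [-0.7 -0.1  0.3]
gap 13.106262986183971
pull False [ 0.9 -0.  -1.6]
[0. 0.] True foot z 0.0165 [0.1 0.4 4.1]
0.01646836821593535
more True -0.0001
top True 0.159
118.0
```

```bash
python3 - <<'E'
from h import *
robot.move_to([.42,-.1,.38],[180,0,180]);robot.pause(.3)
a=vision.grab_frame("scene");b=vision.grab_frame("side")
cv2.imwrite("pics/v11.png",np.vstack([cv2.resize(a[140:340,60:480,::-1],(630,300)),cv2.resize(b[120:320,30:450,::-1],(630,300))]))
E
```

```text
(no output)
```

View pics/v11.png

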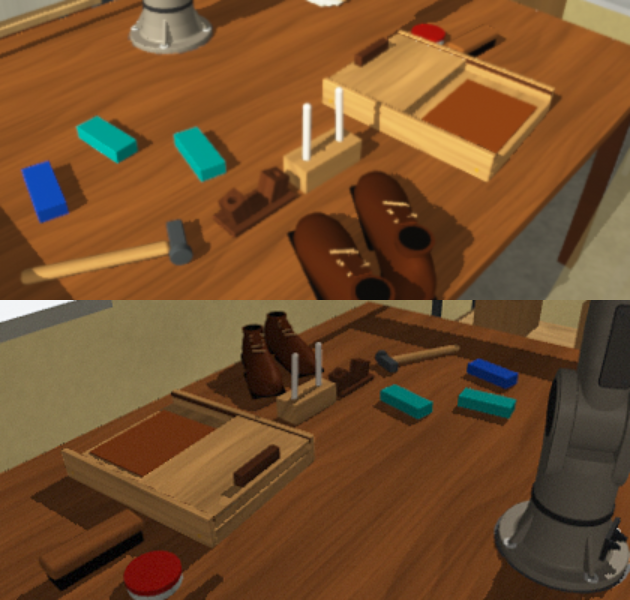

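The cover is shut, both hones stand upright in the stand at (306,130) and (339,115), and the tin, brush and hammer are where they were.

```bash
python3 -c "
from station import *
from station import workorder
print(workorder.close_job())"
```

```text
the job is handed in; nothing more can be done
None
```

The job is handed in with no verdict returned: large and medium stones seated (no small stone was found on the counter), cover shut, both hones pushed home, and the tin, brush and hammer look unmoved in the last pictures; while being carried, the medium stone tilted in the grip and may have nudged hone_a, which stayed in its socket.

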